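Load the tall footed die into the press bed

TASK

From the compartmented plywood tray, pick the tall steel die with the wide round foot and set it down, without dropping it, upright on its foot in the round recess of the blue press bed. Leave the straight punch and the short footed die where they stand in the tray.

Things in the scene. Friction and masses are not known exactly. Their poses are not given: they have to be found in the camera images.
- die_center (a point): Centre (half-way up, on the axis) of the tall footed die, to be moved: bare steel, 64 mm tall, 0.25 to 0.5 kg, upright in one compartment of the tray. Round foot 42 mm across and 8 mm thick; above it a straight round barrel 30 mm across up to the top, gripped from above; blind 18 mm bore in the top face. z axis up; the underside is 32 mm below this point.
- recess (a point): Centre of the flat floor of the round recess, 62 mm across and 8 mm deep with a darker floor, in a bare steel plate 100 mm square on a low blue cast-iron press bed (165 by 150 mm) fixed to the bench. z axis up. This point is 30 mm above the bench, the plate's top 38 mm. The die's foot has 10 mm of play all round.
- punch_center (a point): Centre (half-way up) of the straight punch, a plain round steel bar 30 mm across, 64 mm tall, no foot or bore, standing in another compartment; leave alone. z axis up. The fixed plywood tray is 242 mm square, 24 mm high, floor and walls 5 mm thick, 2 by 2 compartments 113 mm square inside; pieces change places and stand within 10 mm of their compartment's middle.
- short_die_center (a point): Centre (half-way up) of the short footed die: same foot, barrel and bore as the tall one but only 34 mm tall, standing in another compartment of the tray; leave alone. z axis up. The fourth compartment holds only small eyelets lying flat.
Mind the look-alikes: they are no part of the job. What is shaped like the part that bears die_center but orange or purple is not meant.

How it is judged:
At the end, for the whole second after the job is handed in: The tall footed die stands released and at rest on the floor of the recess: its axis within 14 mm of the recess centre, its centre 28 to 36 mm above the recess floor, upright within 0.1 rad; the straight punch and the short die are within 25 mm of where they began (horizontal distance between die_center and recess below 0.014 m and z of die_center in the frame of recess between 0.028 and 0.036 m and angle between die_center's own z axis and vertical below 0.1 rad and linear speed of die below 0.02 m/s and distance of each of punch_center, short_die_center from where it was at the start of the episode below 0.025 m); the robot touches nothing.
It fails at once if the punch or the short die is moved more than 25 mm (not (distance of punch_center from where it was at the start of the episode below 0.025 m) or not (distance of short_die_center from where it was at the start of the episode below 0.025 m)).
It fails at once if the die is dropped: it falls at more than 0.7 m/s (some 25 mm of free fall) out of the fingers (linear speed of die above 0.7 m/s and contact force between the fingers and die below 0.1 N).
It also fails if it takes over 40 s, if anything falls off the work surface, if the arm or the gripper's body presses on something with over 40 N, if the wrist force passes 120 N, or if a joint passes its speed limit or range.

ROBOT

A 7-joint arm with a two-finger parallel gripper is mounted at the origin on the work surface. World frame = base frame: x ahead of the robot, y to its left, z up, the work surface at z = 0. Lengths are in m, angles in rad, forces in N, time in s.
With the tool pointing down it reaches from about 0.35 to 0.9 m from the base axis. Payload 19.9 kg.
Tool frame: the origin (TCP) lies at the very end of the fingers, on their centre line; the grasp point (between the pads) lies 19 mm behind it (env.grasp_offset is the distance from the TCP to the grasp point, in m); z points along the fingers, y is the line along which they close (so a half turn about z gives the same grasp; the last joint's range is limited). The gripper opens to 85 mm and grips with 20 to 120 N. Pads are 22 mm wide; open, the fingers measure 114 mm over their backs; the gripper's body (76 mm by 85 mm) begins 54 mm behind the grasp point. The pads swing forward as they close: fully open they stand 13 mm farther back than shut.
Start: joints at [1.278, 0.417, -0.01, 1.614, 0.005, 1.111, -0.053], TCP at [0.156, -0.605, 0.231] pointing down, gripper open.
Joint ranges: [-2.81, 2.81], [-0.39, 2.02], [-1.27, 1.25], [0.06, 2.57], [-1.19, 4.33], [0.19, 2], [-2.82, 2.82]. Speed limits (rad/s): [1.89, 1.89, 2.39, 2.39, 3.01, 3.01, 3.01].

INTERFACE

Orientations are given as a unit quaternion [x, y, z, w].
In Python, from cell import env, optics gives the robot as it stands. The module is installed in compiled form; this text tells all that it offers.
- The arm moves only by the shell command python3 -m pendant 'ROWS' [FORCE]. ROWS is JSON, one flat list of numbers, 7 for each row, row after row: the shift along the tool's x, y, z each as a share of 25 mm, from -1 to 1, then the turn, a rotation vector about the tool's x, y, z each as a share of 0.15 rad, from -1 to 1, then the opening, from -1 (shut) to 1 (fully open). A call has 1 to 12 rows; each row shifts and turns the commanded pose from where the row before left it, along the tool's axes as they then stand; what a row does not reach is not made up. A row lasts 1/10 s, in which the tool goes at most 50 mm and 8.59 degrees, less where a joint would pass 70% of its speed; a pose out of reach is approached as far as the arm can. A call with a number of a shift or a turn outside -1 to 1 is refused whole. A call with a gripper value outside its range is refused whole. The fingers move at their own pace and stop on an object; FORCE is the grip in N (left out, the last holds). Time passes only in rows, so rows that do not move let the fingers close. It gives the time, the measured TCP pose, the force, the opening and the grip force at its end, in the units of the state.
- env.sense(): the state, without advancing time (a new reading comes with each control period).
- optics.read_camera(name): name is "side" or "top" or "wrist"; returns (picture, depth): 400x640x3 uint8, red, green, blue; 400x640 float32, m along the optical axis (not along the pixel's ray), 0 where there is no reading.
- optics.camera_model(name): a dict with "fx", "fy", "cx", "cy" (pixels), "dist_coeffs" ([k1, k2, p1, p2, k3] as OpenCV has them; the pictures are not rectified), "position" and "rotation" of the camera in the world; the wrist camera has in their place "tool_from_camera" (4x4, takes a point from camera to tool coordinates, whose origin is the TCP and whose axes are the flange's). Camera axes: x right, y down, z forward; pixel columns grow to the right and rows downward; lengths in m; the calibration is good to about 2 mm. A picture is of the moment at which its call begins: read the wrist's pose just before it. camera_model takes no time and is no camera call.
- env.hand_in(): hands the job in; it is judged then, once.
The state is a dict: "time_s": time; "joint_positions": joint angles; "qd": joint speeds; "joint_torque": joint torques, N m; "position": TCP position; "orientation": TCP orientation; "ft_force": force on the tool from outside, world axes, zero at the start; "torque": the same for the moment, N m; "width": finger opening in m; "grip_force": force on a finger pad.
Only numpy, scipy, OpenCV 4.12 (cv2) and the standard library are available. Lean on these libraries where they do the work, as an engineer would, in place of code of your own. Each camera call takes 0.05 s, during which the arm holds its last target. There are 200 camera calls.

## Working session

There is one attempt and no reset: what is moved stays moved. The work goes in short steps, Python scripts to look and compute and a shell command to move; the robot and the scene stay as the last step left them, time stands still between calls to the robot, and variables do not carry over. Pictures are saved under pics/ and viewed, at most 10 in all, crops included, and the job is handed in when it is done.

```bash
mkdir -p pics; cat > h.py <<'E'
import numpy as np, cv2
from cell import env, optics
from scipy.spatial.transform import Rotation as R
def snap(name):
    s=env.sense(); p,d=optics.read_camera(name); m=optics.camera_model(name)
    if name=="wrist":
        T=np.eye(4);T[:3,:3]=R.from_quat(s["orientation"]).as_matrix();T[:3,3]=s["position"]
        T=T@np.array(m["tool_from_camera"])
    else:
        T=np.eye(4);r=np.array(m["rotation"])
        T[:3,:3]=r if r.shape==(3,3) else R.from_quat(r).as_matrix();T[:3,3]=m["position"]
    K=np.array([[m["fx"],0,m["cx"]],[0,m["fy"],m["cy"]],[0,0,1]])
    return p,d,K,np.array(m["dist_coeffs"],float),T
def cloud(d,K,D,T):
    v,u=np.mgrid[:400,:640]
    n=cv2.undistortPoints(np.stack([u,v],-1).reshape(-1,1,2).astype(np.float64),K,D).reshape(400,640,2)
    P=np.dstack([n*d[...,None],d]); W=P@T[:3,:3].T+T[:3,3]; W[d<=0]=np.nan
    return W
E
python3 - <<'E'
from h import *
s=env.sense();print({k:np.round(v,3) for k,v in s.items()})
p,d,K,D,T=snap("top");W=cloud(d,K,D,T);print(T,K)
np.savez("top.npz",p=p,W=W)
cv2.imwrite("pics/top.png",p[...,::-1])
E
```

```text
{'time_s': np.float64(0.0), 'joint_positions': array([ 1.277,  0.418, -0.01 ,  1.614,  0.005,  1.111, -0.053]), 'qd': array([-0.001, -0.001,  0.001, -0.   ,  0.001, -0.001,  0.001]), 'joint_torque': array([ 1.0000e-03, -8.6444e+01,  6.8000e-01, -4.3492e+01,  1.9000e-02,
        7.0000e-03,  0.0000e+00]), 'position': array([ 0.156, -0.605,  0.231]), 'orientation': array([ 0.992,  0.126, -0.   , -0.001]), 'ft_force': array([-0.158,  0.292, -0.227]), 'torque': array([-0.041,  0.01 , -0.018]), 'grip_force': np.float64(0.0), 'width': np.float64(0.086)}
[[-6.10641129e-03 -9.95217521e-01  9.74925480e-02  4.34072503e-01]
 [-9.99980401e-01  6.21202991e-03  7.79848356e-04  7.24548308e-02]
 [-1.38174537e-03 -9.74858751e-02 -9.95235949e-01  1.10522597e+00]
 [ 0.00000000e+00  0.00000000e+00  0.00000000e+00  1.00000000e+00]] [[450.1765334    0.         315.35374604]
 [  0.         450.1765334  195.91496581]
 [  0.           0.           1.        ]]
```

View pics/top.png

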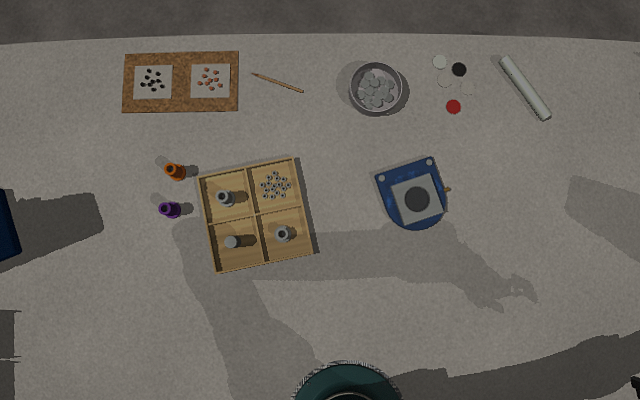

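The tray holds three steel pieces, at (226,198), (233,242) and (284,233), with eyelets at (275,185). The recess is at (417,199). Orange and purple look-alikes stand outside the tray at (175,171) and (170,209). Next I'll measure heights and enlarge a crop.

```bash
python3 - <<'E'
from h import *
z=np.load("top.npz");p,W=z["p"],z["W"]
for n,(u,v) in dict(A=(226,198),B=(233,242),C=(284,233)).items():
    w=W[v-16:v+17,u-18:u+19].reshape(-1,3); w=w[~np.isnan(w[:,2])]
    zz=np.percentile(w[:,2],[50,99]); t=w[w[:,2]>.031]
    tt=t[t[:,2]>t[:,2].max()-.012]
    print(n,zz.round(3),t[:,2].max().round(3),len(tt),((tt.min(0)+tt.max(0))/2).round(3),np.ptp(tt,0).round(3))
for z0,lab in((.03,'floor'),):
    g=cv2.cvtColor(p,cv2.COLOR_RGB2GRAY)[180:220,397:437]; w=W[180:220,397:437]
    m=(abs(w[...,2]-.03)<.0035)&(g<90); n,l,st,c=cv2.connectedComponentsWithStats(m.astype('uint8'))
    i=1+st[1:,4].argmax(); q=w[l==i]; print('recess',st[i],((q.min(0)+q.max(0))/2).round(4),q.mean(0).round(4),np.ptp(q,0).round(3))
    print('plate z',np.median(w[(w[...,2]>.034)][:,2]))
cv2.imwrite("pics/crop.png",cv2.resize(p[145:285,150:340,::-1],None,fx=4,fy=4,interpolation=cv2.INTER_CUBIC))
E
```

```text
A [0.006 0.071] 0.074 97 [0.539 0.292 0.068] [0.029 0.03  0.012]
B [0.006 0.072] 0.074 134 [0.433 0.27  0.069] [0.028 0.029 0.011]
C [0.006 0.042] 0.045 83 [0.451 0.154 0.04 ] [0.028 0.026 0.01 ]
recess [  7   6  26  26 454] [ 0.5317 -0.1705  0.03  ] [ 0.5319 -0.1704  0.0305] [0.061 0.061 0.007]
plate z 0.03817146606771615
```

View pics/crop.png

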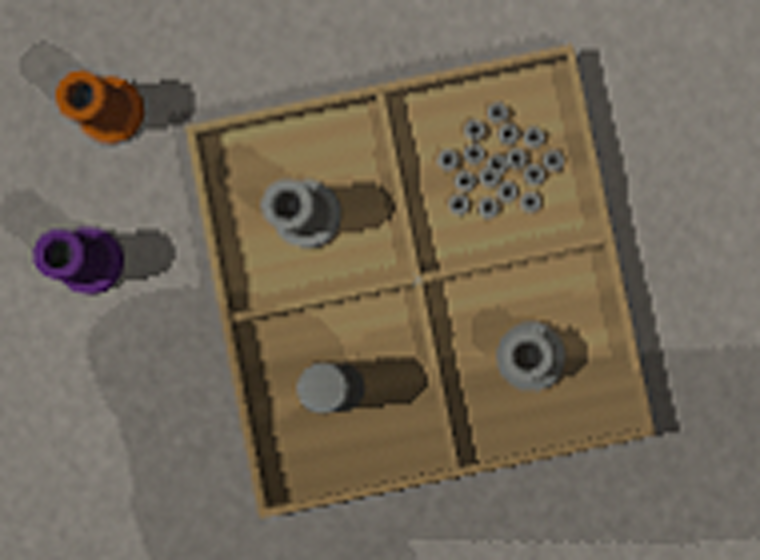

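Candidates: A (226,198) has a bore and a foot, with its top at about 0.07 m. B (233,242) is as tall but has a solid top and no foot, so it is the punch. C (284,233) is bored but its top is at only 0.04 m, so it is the short die. The orange and purple pieces are not meant. A fits: its top at 0.069 equals the 5 mm floor plus 64 mm. A is at (0.539, 0.292) and the recess at (0.532, -0.170, 0.030).

```bash
python3 -m pendant '[1,-1,0,0,0,0,1, 1,-1,0,0,0,0,1, 1,-1,0,0,0,0,1, 1,-1,0,0,0,0,1, 1,-1,0,0,0,0,1, 1,-1,0,0,0,0,1, 1,-1,0,0,0,0,1, 1,-1,0,0,0,0,1, 1,-1,0,0,0,0,1, 1,-1,0,0,0,0,1, 1,-1,0,0,0,0,1, 1,-1,0,0,0,0,1]' 60
python3 -m pendant '[1,-1,0,0,0,0,1, 1,-1,0,0,0,0,1, 1,-1,0,0,0,0,1, 1,-1,0,0,0,0,1, 1,-1,0,0,0,0,1, 1,-1,0,0,0,0,1, 1,-1,0,0,0,0,1, 1,-1,0,0,0,0,1, 1,-1,0,0,0,0,1, 1,-1,0,0,0,0,1, 0,-1,0,0,0,0,1, 0,-1,0,0,0,0,1]'
```

```text
time_s: 1.25
position: [0.3718, -0.2386, 0.2311]
orientation: [0.992, 0.126, -0.0, -0.0]
ft_force: [0.0, -0.7, -0.2]
width: 0.0856
grip_force: 0.0
time_s: 2.45
position: [0.5386, 0.1141, 0.2306]
orientation: [0.992, 0.126, -0.001, -0.0]
ft_force: [-0.3, -0.7, 0.5]
width: 0.0853
grip_force: 0.0
```

```bash
python3 -m pendant '[1,-1,0,0,0,0,1, 0.8,-1,0,0,0,0,1, 0,-1,0,0,0,0,1, 0,-1,0,0,0,0,1, 0,-1,0,0,0,0,1, 0,-1,0,0,0,0,1, 0,-0.9,0,0,0,0,1, 0,0,0,0,0,0,1, 0,0,0,0,0,0,1]'
cat > tgt.py <<'E'
from h import *
import sys
p,d,K,D,T=snap("wrist");W=cloud(d,K,D,T)
cv2.imwrite("pics/%s.png"%sys.argv[1],p[...,::-1])
s=env.sense();print(s["position"].round(4))
m=(W[...,2]>.055)&(W[...,2]<.08)&(np.hypot(W[...,0]-.539,W[...,1]-.292)<.04)
q=W[m];print(len(q),np.median(q[:,2]))
q=q[abs(q[:,2]-np.median(q[:,2]))<.003]
c,r=cv2.minEnclosingCircle(np.float32(q[:,:2]*1000));print("bbox",((q.min(0)+q.max(0))/2).round(4),np.ptp(q,0).round(4),"circ",c,r)
e=np.r_[np.array(c)/1000,0]-np.r_[s["position"][:2],0]
print("tool shift/25mm",R.from_quat(s["orientation"]).inv().apply(e)/.025)
E
python3 tgt.py w1
```

```text
time_s: 3.35
position: [0.5393, 0.2911, 0.2309]
orientation: [0.992, 0.126, -0.0, 0.0]
ft_force: [-0.1, -0.5, -0.4]
width: 0.0856
grip_force: 0.0
[0.5396 0.2904 0.2309]
777 0.06876210643838021
bbox [0.5372 0.2908 0.0686] [0.0298 0.0293 0.0055] circ (537.1946411132812, 290.8863830566406) 15.11236572265625
tool shift/25mm [-8.95032026e-02 -4.45731174e-02  3.37678826e-05]
```

View pics/w1.png

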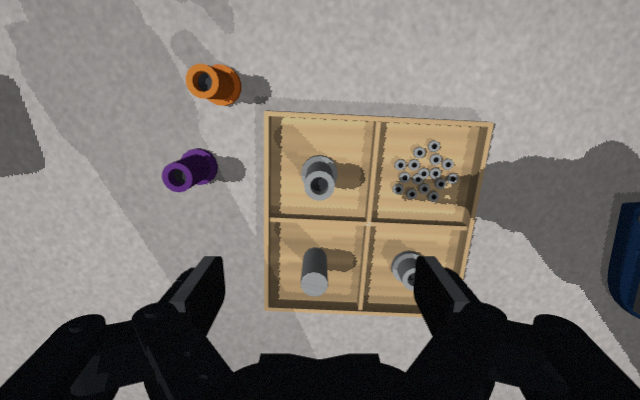

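The target die is at (319,178) in the wrist view, with foot and bore visible. The circle fit gives r = 15.1 mm, as it should. The fingers line up with the tray walls. I'll go down so the grasp point is at z ≈ 0.048.

```bash
python3 -m pendant '[-0.1,-0.05,1,0,0,0,1, 0,0,1,0,0,0,1, 0,0,1,0,0,0,1, 0,0,1,0,0,0,1, 0,0,1,0,0,0,1, 0,0,1,0,0,0,1, 0,0,1,0,0,0,1, 0,0,0.5,0,0,0,1, 0,0,0.5,0,0,0,1, 0,0,0,0,0,0,1]'
python3 -m pendant '[0,0,0,0,0,0,-1, 0,0,0,0,0,0,-1, 0,0,0,0,0,0,-1, 0,0,0,0,0,0,-1, 0,0,0,0,0,0,-1, 0,0,0,0,0,0,-1, 0,0,0,0,0,0,-1, 0,0,0,0,0,0,-1, 0,0,0,0,0,0,-1, 0,0,0,0,0,0,-1]' 60
```

```text
time_s: 4.4
position: [0.5365, 0.291, 0.0303]
orientation: [0.992, 0.125, -0.001, 0.0]
ft_force: [-0.6, -0.3, 0.8]
width: 0.0857
grip_force: 0.0
time_s: 5.4
position: [0.5371, 0.2918, 0.032]
orientation: [0.992, 0.126, 0.0, -0.0]
ft_force: [-1.4, -0.5, 7.4]
width: 0.0287
grip_force: 58.7
```

```bash
python3 -m pendant '[0,0,-0.3,0,0,0,-1, 0,0,-0.6,0,0,0,-1, 0,0,-1,0,0,0,-1, 0,0,-1,0,0,0,-1, 0,0,-1,0,0,0,-1, 0,0,-0.6,0,0,0,-1, 0,0,-0.3,0,0,0,-1, 0,0,0,0,0,0,-1, 0,0,0,0,0,0,-1]' 80
python3 - <<'E'
from h import *
p,d,K,D,T=snap("side");cv2.imwrite("pics/side.png",p[...,::-1])
E
```

```text
time_s: 6.3
position: [0.5364, 0.2914, 0.1505]
orientation: [0.992, 0.126, -0.001, 0.0]
ft_force: [0.4, 0.1, -4.3]
width: 0.0288
grip_force: 79.1
```

View pics/side.png

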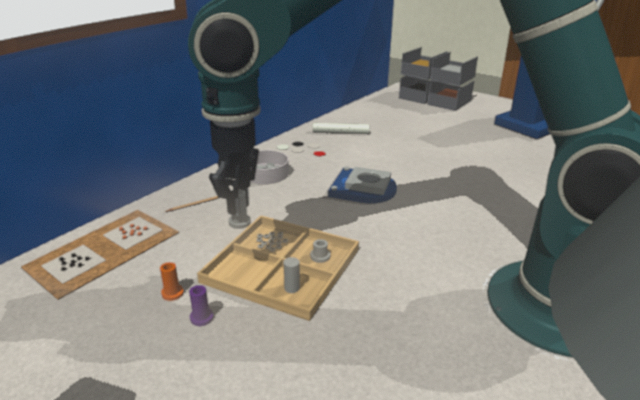

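The die is held at (238,205), with the foot hanging clear, and both other pieces still stand in the tray. I'll move it over the recess.

```bash
python3 -m pendant '[-0.1,0.4,0,0,0,0,-1, -0.2,0.8,0,0,0,0,-1, -0.27,1,0,0,0,0,-1, -0.27,1,0,0,0,0,-1, -0.27,1,0,0,0,0,-1, -0.27,1,0,0,0,0,-1, -0.27,1,0,0,0,0,-1, -0.27,1,0,0,0,0,-1, -0.27,1,0,0,0,0,-1, -0.27,1,0,0,0,0,-1, -0.27,1,0,0,0,0,-1, -0.27,1,0,0,0,0,-1]'
python3 -m pendant '[-0.27,1,0,0,0,0,-1, -0.27,1,0,0,0,0,-1, -0.27,1,0,0,0,0,-1, -0.27,1,0,0,0,0,-1, -0.27,1,0,0,0,0,-1, -0.25,0.8,0,0,0,0,-1, -0.2,0.5,0,0,0,0,-1, 0,0.2,0,0,0,0,-1, 0,0,0,0,0,0,-1, 0,0,0,0,0,0,-1]'
python3 - <<'E'
from h import *
p,d,K,D,T=snap("wrist");W=cloud(d,K,D,T);s=env.sense();P=s["position"];print(P.round(4))
cv2.imwrite("pics/w2.png",p[...,::-1])
def rep(W,n,lo):
    q=W[(np.hypot(W[...,0]-P[0],W[...,1]-P[1])<.03)&(W[...,2]>.08)&(W[...,2]<P[2]+lo)]
    if len(q): print(n,len(q),"zmin",np.percentile(q[:,2],[0,2,98]).round(4),"ctr",((q.min(0)+q.max(0))/2).round(4))
rep(W,"wrist",.06)
ps,ds,K,D,T=snap("side");W=cloud(ds,K,D,T);rep(W,"side",-.002)
q=W[(np.hypot(W[...,0]-.5317,W[...,1]+.1705)<.029)&(W[...,2]<.045)];print("floor",np.nanmedian(q,0))
pt,dt,K,D,T=snap("top")
cv2.imwrite("pics/s2.png",cv2.resize(ps[80:240,260:460,::-1],None,fx=3,fy=3))
E
```

```text
time_s: 7.55
position: [0.5332, 0.0001, 0.1507]
orientation: [0.992, 0.125, -0.0, -0.0]
ft_force: [0.6, 0.6, -4.0]
width: 0.0285
grip_force: 79.2
time_s: 8.55
position: [0.5309, -0.1656, 0.1512]
orientation: [0.992, 0.126, -0.0, -0.0]
ft_force: [0.2, 0.7, -4.0]
width: 0.028
grip_force: 79.3
[ 0.5309 -0.1655  0.1513]
wrist 14068 zmin [0.1239 0.1314 0.2086] ctr [ 0.5337 -0.1639  0.1676]
side 152 zmin [0.1216 0.1242 0.1476] ctr [ 0.5306 -0.1625  0.1353]
floor [ 0.53418693 -0.17726686  0.02919815]
```

View pics/w2.png

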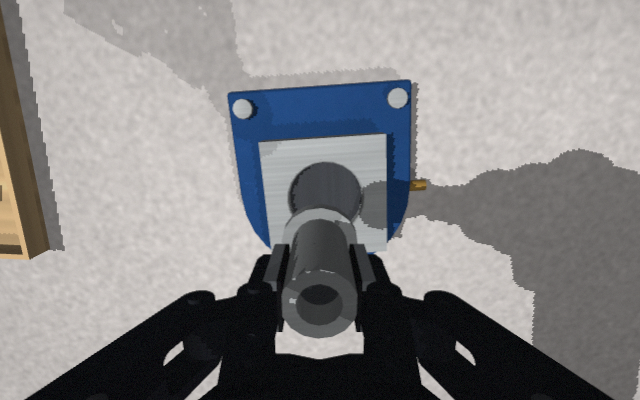

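View pics/s2.png

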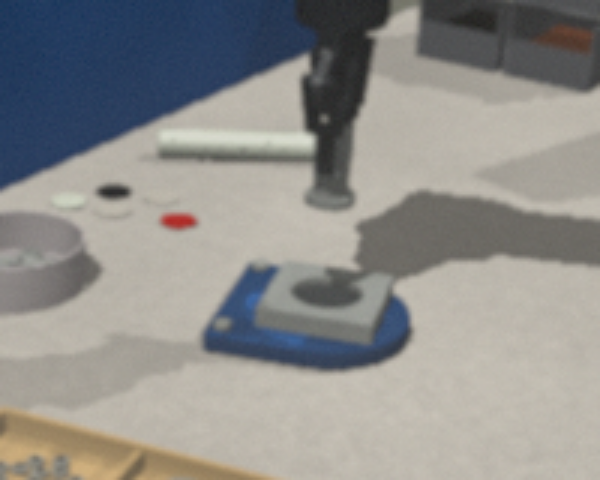

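The die hangs upright in both views, its underside at about 0.124 m. The recess shows at (325,190) in the wrist view. About 93 mm remains to the floor, so I'll correct y by 5 mm and go down, slowly at the end.

```bash
python3 -m pendant '[0,0.2,0.5,0,0,0,-1, 0,0,0.8,0,0,0,-1, 0,0,0.8,0,0,0,-1, 0,0,0.6,0,0,0,-1, 0,0,0.4,0,0,0,-1, 0,0,0.2,0,0,0,-1, 0,0,0.1,0,0,0,-1, 0,0,0,0,0,0,-1, 0,0,0,0,0,0,-1]'
python3 - <<'E'
from h import *
p,d,K,D,T=snap("side")
cv2.imwrite("pics/s3.png",cv2.resize(p[80:240,260:460,::-1],None,fx=3,fy=3))
E
```

```text
time_s: 9.6
position: [0.5324, -0.1717, 0.0668]
orientation: [0.992, 0.126, 0.0, 0.0]
ft_force: [-0.5, 0.1, -3.2]
width: 0.0286
grip_force: 79.3
```

View pics/s3.png

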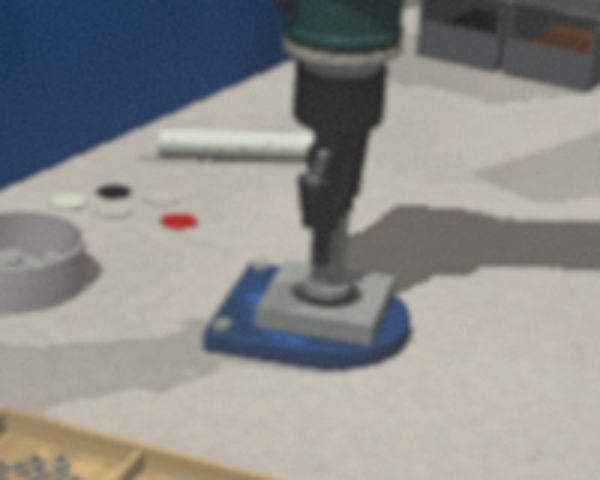

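The foot, at (330,290) in the crop, is centred over the recess with about 9 mm left. I'll lower it in small steps until it touches.

```bash
python3 -m pendant '[0,0,0.12,0,0,0,-1, 0,0,0.12,0,0,0,-1, 0,0,0.06,0,0,0,-1, 0,0,0,0,0,0,-1]'
```

```text
time_s: 10.05
position: [0.5318, -0.1715, 0.0585]
orientation: [0.992, 0.126, -0.0, -0.0]
ft_force: [0.4, -0.8, -3.7]
width: 0.0279
grip_force: 79.3
```

```bash
python3 -m pendant '[0,0,0.04,0,0,0,-1, 0,0,0,0,0,0,-1]'
```

```text
time_s: 10.25
position: [0.532, -0.1716, 0.0577]
orientation: [0.992, 0.126, -0.0, -0.0]
ft_force: [-0.4, -0.7, -2.7]
width: 0.0288
grip_force: 79.3
```

```bash
python3 -m pendant '[0,0,0.05,0,0,0,-1, 0,0,0,0,0,0,-1]'
```

```text
time_s: 10.45
position: [0.5322, -0.1716, 0.0571]
orientation: [0.992, 0.126, 0.0, 0.0]
ft_force: [-3.9, 0.5, 9.0]
width: 0.0288
grip_force: 80.6
```

Contact: the force rose from -3 to +9 N at the expected height. I'll release and then rise straight up.

```bash
python3 -m pendant '[0,0,0,0,0,0,0, 0,0,0,0,0,0,0, 0,0,0,0,0,0,0.5, 0,0,0,0,0,0,1, 0,0,0,0,0,0,1, 0,0,0,0,0,0,1, 0,0,0,0,0,0,1, 0,0,0,0,0,0,1]' 20
python3 -m pendant '[0,0,-0.3,0,0,0,1, 0,0,-0.6,0,0,0,1, 0,0,-1,0,0,0,1, 0,0,-1,0,0,0,1, 0,0,-1,0,0,0,1, 0,0,-1,0,0,0,1, 0,0,-1,0,0,0,1, 0,0,-0.5,0,0,0,1, 0,0,0,0,0,0,1, 0,0,0,0,0,0,1]'
python3 - <<'E'
from h import *
p,d,K,D,T=snap("wrist");W=cloud(d,K,D,T);cv2.imwrite("pics/w4.png",p[...,::-1])
q=W[(np.hypot(W[...,0]-.532,W[...,1]+.171)<.03)&(W[...,2]>.085)&(W[...,2]<.11)];print(len(q),np.median(q,0).round(4))
q=q[abs(q[:,2]-np.median(q[:,2]))<.003];print(((q.min(0)+q.max(0))/2).round(4),np.ptp(q,0).round(4))
# plate top centre from its outer extent
m=(abs(W[...,2]-.038)<.004)&(np.hypot(W[...,0]-.532,W[...,1]+.171)<.085)
print(cv2.minAreaRect(np.float32(W[m][:,:2]*1000)))
E
```

```text
time_s: 11.25
position: [0.532, -0.1716, 0.0565]
orientation: [0.992, 0.126, -0.0, -0.0]
ft_force: [0.0, 1.1, 0.3]
width: 0.0853
grip_force: 0.0
time_s: 12.25
position: [0.5317, -0.1716, 0.2162]
orientation: [0.992, 0.126, -0.0, 0.0]
ft_force: [-0.6, -0.2, -0.4]
width: 0.0852
grip_force: 0.0
730 [ 0.5327 -0.1715  0.0943]
[ 0.5322 -0.1717  0.094 ] [0.0296 0.0293 0.0052]
((530.5933227539062, -170.98297119140625), (100.55596160888672, 100.27032470703125), 18.609973907470703)
```

View pics/w4.png

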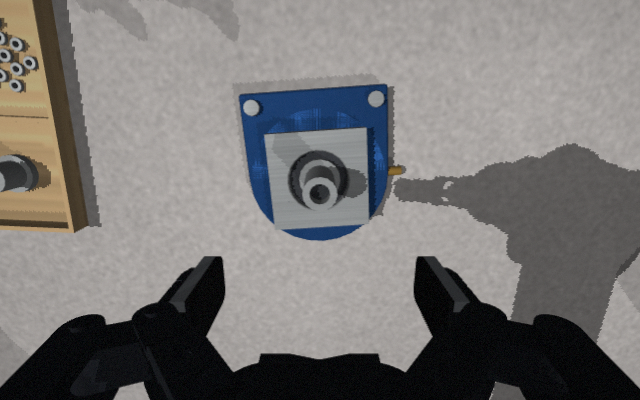

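The die stands in the recess at (319,182), with its foot ringed by dark floor on all sides. Its top is at 0.094 m (30 + 64 mm), it is under 2 mm off the plate's centre, and the gripper is clear.

```bash
python3 -c "
from cell import env
print(env.hand_in())"
```

```text
the job is handed in; nothing more can be done
None
```

The tall footed die was set down upright in the recess, about 2 mm off centre, and released; the punch and short die were not touched, and the job was handed in about 12 s into the 40 s limit (no verdict came back).

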